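# Tare the balance with its draft shield shut

### The job

The empty crucible on the laboratory balance has to be tared. With the fingertips push the sliding glass top of the draft shield fully shut, so that the reading can settle, then reach into the oblong well at the front and press the sunken tare key right down for a moment and let it come up again. Do not press the round on/off key, pick nothing up, and leave the crucible and everything on the bench where they stand.

Things in the scene. Friction and masses are not known exactly. Their poses are not given: they have to be found in the camera images.
- balance: white balance fixed on the bench, 350 (x) x 200 (y) x 140 mm high. Origin: centre of its footprint, on the bench; front = its -x, left = +y, z up. Front: flat key deck, top z = 48 mm, x -175 to -60 mm, with two wells and a display between. Behind: glass draft shield, x -60 to 80 mm, and rear housing to x = 175 mm, both z = 124 mm, with door rails along both sides (|y| 88 to 100 mm) up to z = 140 mm
- draft_door (a joint): opening of the shield's sliding top, m: 0 = fully shut (end stop), grows to 0.095 as it slides to the balance's own +x (rear). Starts 0.06 to 0.095 open. Friction about 1.5 N, stays where left. A flat slab 142 (x) x 170 (y) mm, upper side at z = 140 mm, level with the rails
- door_pocket (a point): centre of the mouth of the finger pocket sunk in the grey front bar of the sliding top (z = 140 mm), moving with it; axes as the balance. Pocket 36 (x) x 50 mm (y), upright walls, 11 mm deep, closed floor. With the top shut it lies at x = -32, y = 0 mm in the balance's frame. Closed fingertips in it can push the top along x
- tare_key_top (a point): centre of the upper face of the tare key, moving with it: oblong dark grey cap 29 (x) x 41 mm (y), at x = -132, y = -62 mm in the balance's frame (right of the display), at the bottom of an oblong upright-walled well 34 (x) x 46 mm (y); released, its face lies 12 mm below the deck (z = 36 mm); axes as the balance
- tare_key (a joint): how far the tare key is pressed, in m: 0 = released, 0.004 = fully down (stop). Spring: it begins to move at about 1.5 N and takes about 4.5 N fully down; it comes up by itself
- power_key_top (a point): centre of the upper face of the round on/off key, diameter 29 mm, in a round well of 34 mm diameter, 12 mm below the deck, at x = -132, y = 66 mm in the balance's frame (left of the display). Not to be pressed
- power_key (a joint): how far the on/off key is pressed, in m: 0 = released, 0.004 = fully down
- crucible: open white porcelain crucible (the empty weighing vessel), rim diameter 60 mm, 42 mm high, standing loose on the pan (pan top z = 58 mm) inside the draft shield; origin: centre of its underside. Stays where it is
- microscope: binocular microscope fixed on the bench to the left rear of the balance, about 220 mm wide, 290 mm deep and 440 mm tall; origin: on the bench under its middle. It stands between the arm's start and the balance if the arm swings out far: come round it on the robot's side
- cup: lidded sample cup, diameter 55 mm, 58 mm high, loose on the bench left of the balance; origin: centre of its underside. Bystander
- dropper: dropper bottle, diameter 29 mm, 79 mm high, loose on the bench right of the balance; origin: centre of its underside. Bystander
- pen: marker pen, 132 mm long along its own y, 12 mm thick, lying loose in front of the balance; origin: its middle, underneath. Bystander
- petri_2: petri dish, diameter 91 mm, 9 mm high, on the bench at the right; origin: centre of its underside. Bystander
- timer: bench timer with a round knob, 54 x 66 x 40 mm, on the bench at the left; origin: centre of its underside. Bystander
- coverslip_box: flat box, 35 x 60 x 14 mm, on the bench at the left; origin: centre of its underside. Bystander

How it is judged:
By the outcome, as a careful person would: the job done as asked, in the order asked, and still so for the second after the job is handed in, with the robot touching nothing.
It also fails if it takes over 38 s, if anything falls off the work surface, if the arm or the gripper's body presses on something with over 40 N, if the wrist force passes 120 N, or if a joint passes its speed limit or range.

### The arm

A 6-joint arm with a two-finger parallel gripper is mounted at the origin on a cart in front of the work surface, level with it; the furniture and walls round the work are solid. World frame = base frame: x ahead of the robot, y to its left, z up, the work surface at z = 0. Lengths are in mm, angles in rad, forces in N, time in s.
With the tool pointing down it reaches from about 275 to 1000 mm from the base axis. Payload 8.4 kg.
Tool frame: the origin (TCP) lies between the finger pads; the fingertips stand 17 mm ahead of it and the grasp point (between the pads) lies 2 mm behind it (ctrl.tip_reach is the distance from the TCP to the fingertips, in mm); z points along the fingers, y is the direction in which the jaws open and shut (so a half turn about z gives the same grasp; the last joint's range is limited). The gripper opens to 85 mm and grips with 20 to 120 N. Pads are 22 mm wide; open, the fingers measure 114 mm over their backs; the gripper's body (76 mm by 85 mm) begins 54 mm behind the grasp point. The pads swing forward as they close: fully open they stand 13 mm farther back than shut.
Start: joints at [1.242, 0.353, 1.633, -0, 1.155, -0.002], TCP at [200.632, 591.925, 248.281] pointing down, gripper open.
Joint ranges: [-2.63, 2.63], [-0.92, 2.1], [0.06, 2.66], [-1.3, 4.44], [0, 2.69], [-3.02, 3.02]. Speed limits (rad/s): [2.22, 2.22, 2.79, 3.14, 3.14, 3.14].

### API

Orientations are given as a rotation vector (axis times angle).
In Python, from rig import ctrl gives the robot as it stands.
- The arm moves only by the shell command python3 -m inch 'ROWS' [FORCE]. ROWS is JSON, a list of rows, each a list of 3 entries, a list of its own where there are three numbers: the turn, a rotation vector about the tool's x, y, z in rad, then the shift along the tool's x, y, z in mm, then the opening, from 0 (shut) to 1 (fully open). A call has 1 to 20 rows; each row is the pose to reach, as a shift and turn from the pose commanded when the call began, along the tool's axes at that moment; what a row does not reach only later rows make up. A row lasts 1/8 s, in which the tool goes at most 62.5 mm and 10.7 degrees, less where a joint would pass 70% of its speed; a pose out of reach is approached as far as the arm can. A call with a gripper value outside its range is refused whole. The fingers move at their own pace and stop on an object; FORCE is the grip in N (left out, the last holds). Time passes only in rows, so rows that repeat a pose let the fingers close. It gives the time, the measured TCP pose, the force and the opening at its end, in the units of the state.
- ctrl.read_state(): the state, without advancing time (a new reading comes with each control period).
- ctrl.read_camera(name): name is "side" or "top"; returns the picture (400x640x3 uint8, blue, green, red); there is no depth.
- ctrl.camera_info(name): a dict with "fx", "fy", "cx", "cy" (pixels), "R" (3x3) and "t" (3): a world point X has camera coordinates R X + t. Camera axes: x right, y down, z forward; pixel columns grow to the right and rows downward; lengths in mm; the calibration is good to about 2 mm. A picture is of the moment at which its call begins. camera_info takes no time and is no camera call.
- ctrl.hand_in(): hands the job in, once; it reports no verdict.
Trained networks look in the newest picture that a camera, given by its name, has taken for a name from the list of things; names that differ only in an ending like _2 or _b are one class to them, and where a whole thing is asked for, a point or a joint stands for the part that bears it (a point fixed in the world has none). Each returns a list of dicts, best first, with "confidence" (0 to 1); they miss things now and then, are a little off and sometimes report something else, mostly with a low value. They report only what shows in the picture. A call takes as long as a camera call.
- ctrl.masks_of(camera, thing): "pixels" (400x640 bool, what is visible of it).
- ctrl.tip_of(camera, thing): "at" ([x, y, z] in mm, in world coordinates, good to about 4 mm: a listed point, or the origin of a listed thing).
The state is a dict: "t": time; "qpos": joint angles; "qd": joint speeds; "joint_torque": joint torques, N m; "tcp_pos": TCP position; "tool_rot": TCP orientation; "wrist_force": force on the tool from outside, world axes, zero at the start; "wrist_torque": the same for the moment, N m; "width": finger opening in mm.
Only numpy, scipy, OpenCV 4.12 (cv2) and the standard library are available. Lean on these libraries where they do the work, as an engineer would, in place of code of your own. Each camera call takes 0.05 s, during which the arm holds its last target.

## Working session

There is one attempt and no reset: what is moved stays moved. The work goes in short steps, Python scripts to look and compute and a shell command to move; the robot and the scene stay as the last step left them, time stands still between calls to the robot, and variables do not carry over. Pictures are saved under pics/ and viewed, and the job is handed in when it is done.

```bash
ls; mkdir -p pics; python3 - <<'E'
from rig import ctrl
import cv2,numpy as np
s=ctrl.read_state();print(s['t'],s['tcp_pos'],s['tool_rot'],s['width'],ctrl.tip_reach)
for c in('top','side'):
    cv2.imwrite(f'pics/{c}0.png',ctrl.read_camera(c))
    i=ctrl.camera_info(c);print(c,i['fx'],np.round(-np.array(i['R']).T@i['t']))
    for n in('balance','door_pocket','tare_key_top','power_key_top','crucible','microscope'):
        print(n,[(np.round(d['at']),round(d['confidence'],2)) for d in ctrl.tip_of(c,n)[:2]])
E
```

```text
pics
0.0 [200.46907858 591.52899323 247.58107994] [-5.10912124e-01 -3.09955914e+00  2.04549975e-03] 85.15056105509184 17.0
top 450.85454186586963 [-594. -272. 1609.]
balance [(array([605., -70.,   1.]), 0.91)]
door_pocket [(array([634., -77., 138.]), 0.56)]
tare_key_top [(array([458., -91.,  37.]), 0.52)]
power_key_top [(array([487.,  31.,  34.]), 0.46)]
crucible [(array([613., -79.,  57.]), 0.63), (array([604., -67.,  -0.]), 0.34)]
microscope []
side 418.02634127132296 [ 585. 1180. 1132.]
balance [(array([602., -69.,   2.]), 0.73)]
door_pocket [(array([631., -82., 139.]), 0.73), (array([406., 594.,  -0.]), 0.51)]
tare_key_top [(array([463., -92.,  38.]), 0.39)]
power_key_top [(array([631., -80., 139.]), 0.52), (array([497.,  30.,  36.]), 0.42)]
crucible [(array([407., 593.,   1.]), 0.54), (array([ 448., -384.,    3.]), 0.2)]
microscope []
```

View pics/top0.png

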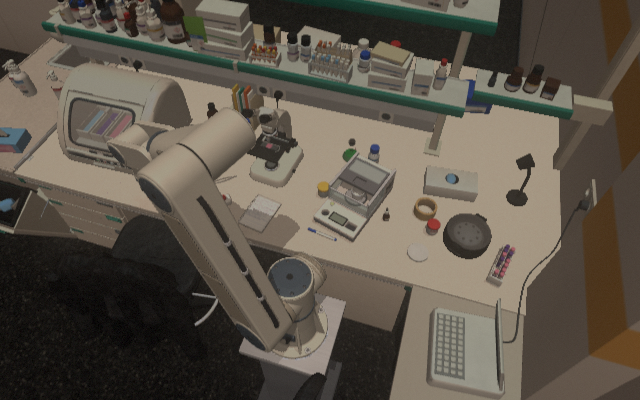

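View pics/side0.png

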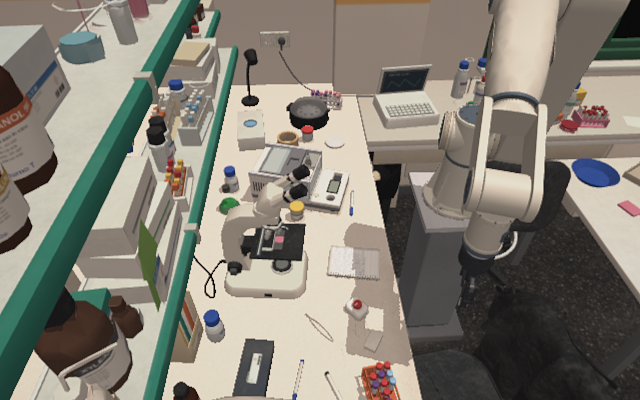

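```bash
python3 - <<'E'
import cv2
a=cv2.imread('pics/top0.png')[140:250,300:410];cv2.imwrite('pics/topz.png',cv2.resize(a,None,fx=5.4,fy=5.4,interpolation=cv2.INTER_CUBIC))
a=cv2.imread('pics/side0.png')[135:220,240:365];cv2.imwrite('pics/sidez.png',cv2.resize(a,None,fx=6,fy=6,interpolation=cv2.INTER_CUBIC))
E
```

```text
(no output)
```

View pics/topz.png

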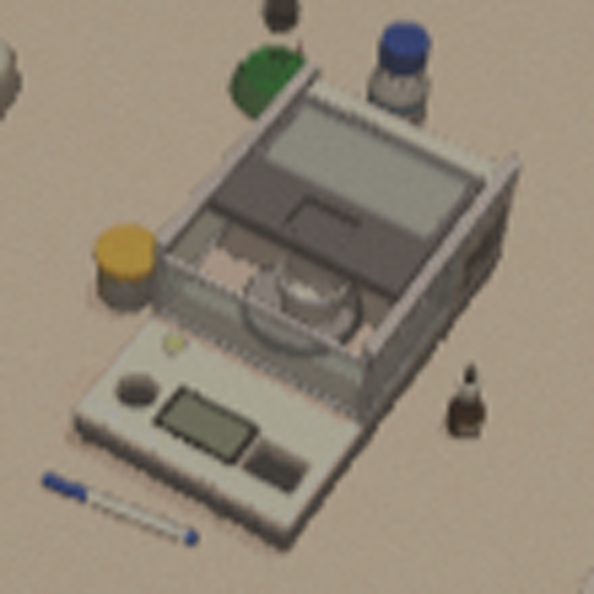

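View pics/sidez.png

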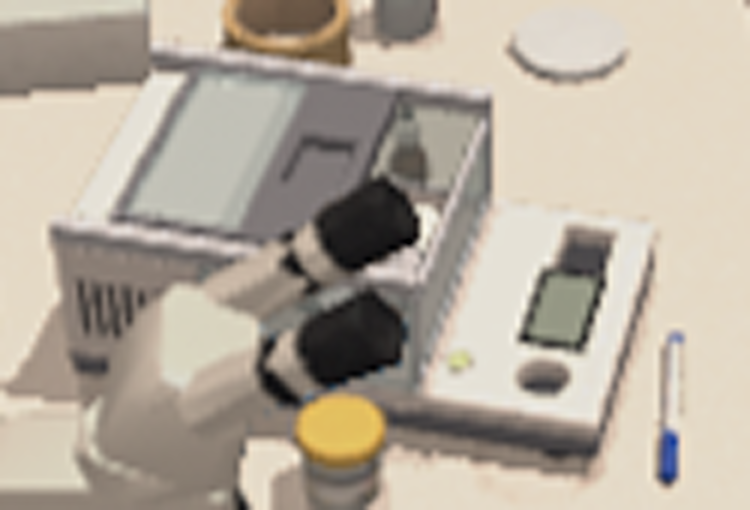

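```bash
cat > h.py <<'E'
from rig import ctrl
import numpy as np
from scipy.optimize import least_squares
def proj(c,X):
    i=ctrl.camera_info(c);p=np.array(i['R'])@X+np.array(i['t']).ravel()
    return np.array([i['fx']*p[0]/p[2]+i['cx'],i['fy']*p[1]/p[2]+i['cy']])
def W(q,p): 
    c,s=np.cos(q[2]),np.sin(q[2]);return np.array([q[0]+c*p[0]-s*p[1],q[1]+s*p[0]+c*p[1],p[2]])
E
python3 - <<'E'
from h import *
T=lambda u,v:np.array([300+u/5.4-.4,140+v/5.4-.4]); S=lambda u,v:np.array([240+u/6-.4,135+v/6-.4])
obs=[('top',(-175,100,48),T(78,408)),('top',(-175,-100,48),T(288,532)),('top',(-132,-62,48),T(275,467)),('top',(-132,66,48),T(137,390)),
('side',(-175,-100,48),S(655,225)),('side',(-175,100,48),S(597,440)),('side',(-132,66,48),S(545,377)),('side',(-132,-62,48),S(588,250))]
f=lambda q:np.concatenate([proj(c,W(q,p))-o for c,p,o in obs])
for sel in ('both','top','side'):
    g=lambda q:np.concatenate([proj(c,W(q,p))-o for c,p,o in obs if sel in('both',c)])
    r=least_squares(g,[605,-70,-.25],loss='soft_l1',x_scale=[100,100,1]);print(sel,r.x);print(np.round(g(r.x).reshape(-1,2),1).tolist())
    q=r.x;print('tare',W(q,(-132,-62,36)),'pocket shut',W(q,(-32,0,140)))
    for o in(.06,.08,.095):print(o,W(q,(-32+o*1000,0,140)),proj('top',W(q,(-32+o*1000,0,140))),proj('side',W(q,(-32+o*1000,0,140))))
print('obs pocket',T(322,213),S(318,163))
E
```

```text
both [ 6.00636651e+02 -7.16724566e+01 -2.91394550e-01]
[[-1.7, -0.3], [-0.4, -0.7], [-0.4, -0.2], [-0.3, -0.0], [0.8, -1.0], [0.2, -3.3], [-0.4, -0.8], [-0.4, -0.9]]
tare [456.38934817 -93.13674411  36.        ] pocket shut [569.98563755 -62.47923216 140.        ]
0.06 [627.45628771 -79.71652808 140.        ] [358.92646591 181.04089195] [293.44262353 160.66293145]
0.08 [646.61317109 -85.46229339 140.        ] [361.34617093 178.0705852 ] [288.42565052 159.8818319 ]
0.095 [660.98083363 -89.77161737 140.        ] [363.14404502 175.86360646] [284.67735899 159.29825515]
top [ 5.99594679e+02 -7.64663388e+01 -3.03535226e-01]
[[-0.9, -0.2], [0.0, -0.2], [0.2, 0.3], [0.5, 0.2]]
tare [455.09742194 -96.17782769  36.        ] pocket shut [569.05753338 -66.90167698 140.        ]
0.06 [626.31468083 -84.83541797 140.        ] [360.0303398  181.52394019] [293.73979541 159.82253102]
0.08 [645.40039664 -90.81333163 140.        ] [362.49490855 178.57367324] [288.75302527 159.00711027]
0.095 [659.7146835  -95.29676688 140.        ] [364.3262388  176.38143856] [285.02796439 158.39800019]
side [ 6.01810611e+02 -6.33564831e+01 -2.84848120e-01]
[[0.6, 0.2], [0.3, -1.9], [-0.4, 0.6], [-0.6, 0.3]]
tare [457.70691259 -85.76460871  36.        ] pocket shut [571.10007203 -54.36410884 140.        ]
0.06 [628.68233266 -71.22481051 140.        ] [357.0598263 180.3562606] [293.12242357 162.06053211]
0.08 [647.87641953 -76.8450444  140.        ] [359.46040916 177.37971034] [288.07642053 161.29409016]
0.095 [662.27198469 -81.06021981 140.        ] [361.24402403 175.16815606] [284.30611201 160.7214146 ]
obs pocket [359.22962963 179.04444444] [292.6        161.76666667]
```

```bash
cat >> h.py <<'E'
from scipy.spatial.transform import Rotation as Ro
def ray(c,u,v,z):
    i=ctrl.camera_info(c);R=np.array(i['R']);o=-R.T@np.array(i['t']).ravel()
    d=R.T@np.array([(u-i['cx'])/i['fx'],(v-i['cy'])/i['fy'],1]);return o+d*(z-o[2])/d[2]
def rel(points,yaw=None,s=None):
    s=s or ctrl.read_state();R=Ro.from_rotvec(s['tool_rot'])
    print('t',s['t'],'tcp',np.round(s['tcp_pos'],1),'F',np.round(s['wrist_force'],1),'w',s['width'])
    print('tool axes (cols)\n',np.round(R.as_matrix(),3))
    for p in points: print(p,np.round(R.inv().apply(np.array(p)-s['tcp_pos']),1))
    if yaw is not None:
        for k in(0,np.pi):
            a=yaw+k;t=Ro.from_matrix(np.array([[np.cos(a),np.sin(a),0],[np.sin(a),-np.cos(a),0],[0,0,-1]]).T)
            print('turn',np.round((R.inv()*t).as_rotvec(),3))
E
python3 - <<'E'
from h import *
print([ray('side',*p,0) for p in((227,290),(305,290),(303,262))],[ray('top',*p,0) for p in((250,170),(284,187),(303,152))])
print([ray('side',300,175,z) for z in(300,400,440)])
rel([(330,250,260),(420,0,260),(633,-81,220)],-.29)
s=ctrl.read_state();print(s['qpos'],s['tcp_pos'])
E
```

```text
[array([846.13277621, 396.85368169,   0.        ]), array([597.4177832 , 409.02943216,   0.        ]), array([601.78975761, 296.83590908,   0.        ])] [array([651.31040063, 445.12881752,   0.        ]), array([603.62969402, 257.10536491,   0.        ]), array([ 8.38714787e+02,  2.44789747e+02, -2.27373675e-13])]
[array([600.53824016, 195.41035663, 300.        ]), array([598.66367981, 313.72326146, 400.        ]), array([597.91385566, 361.0484234 , 440.        ])]
t 0.7 tcp [200.7 591.9 248.3] F [-0.7  0.2 -0.2] w 85.4455992883706
tool axes (cols)
 [[-0.947  0.321  0.   ]
 [ 0.321  0.947  0.   ]
 [-0.     0.    -1.   ]]
(330, 250, 260) [-232.3 -282.3  -11.7]
(420, 0, 260) [-397.8 -490.2  -11.7]
(633, -81, 220) [-625.5 -498.5   28.3]
turn [ 0.    -0.     3.105]
turn [ 0.     0.    -0.037]
[ 1.24157808e+00  3.52964911e-01  1.63339327e+00 -2.52784037e-05
  1.15518437e+00 -2.38116973e-03] [200.65590937 591.92774    248.30578116]
```

```bash
python3 -m inch '[[[0,0,-0.037],[-60,-70,-10],0],[[0,0,-0.037],[-100,-120,-12],0],[[0,0,-0.037],[-140,-170,-12],0],[[0,0,-0.037],[-180,-220,-12],0],[[0,0,-0.037],[-232,-282,-12],0],[[0,0,-0.037],[-232,-282,-12],0],[[0,0,-0.037],[-270,-330,-12],0],[[0,0,-0.037],[-310,-380,-12],0],[[0,0,-0.037],[-350,-430,-12],0],[[0,0,-0.037],[-398,-490,-12],0],[[0,0,-0.037],[-398,-490,-12],0],[[0,0,-0.037],[-398,-490,-12],0]]' 30; python3 -c "
from h import *
rel([(633,-81,220)],-.29)"
```

```text
t: 2.2
tcp_pos: [420.5, -1.0, 260.4]
tool_rot: [0.458, 3.108, 0.0]
wrist_force: [-0.2, 0.4, 0.0]
width: -0.0
t 2.2 tcp [420.5  -1.  260.4] F [-0.2  0.4  0. ] w -0.03525841825924837
tool axes (cols)
 [[-0.957  0.289  0.   ]
 [ 0.289  0.957  0.   ]
 [-0.     0.    -1.   ]]
(633, -81, 220) [-226.5  -15.3   40.4]
turn [ 0.    -0.     3.139]
turn [ 0.     0.    -0.003]
```

```bash
python3 -m inch '[[[0,0,0],[-50,-4,0],0],[[0,0,0],[-110,-8,0],0],[[0,0,0],[-170,-12,10],0],[[0,0,0],[-226,-15,40],0],[[0,0,0],[-226,-15,60],0],[[0,0,0],[-226,-15,60],0],[[0,0,0],[-226,-15,60],0]]'; python3 - <<'E'
from h import *
import cv2
rel([(633,-81,170)])
for c,b in(('top',(300,410,140,250)),('side',(240,365,135,220))):
    im=ctrl.read_camera(c);cv2.imwrite(f'pics/{c}1.png',cv2.resize(im[b[2]-40:b[3],b[0]:b[1]],None,fx=4,fy=4,interpolation=cv2.INTER_CUBIC))
    for n in('balance','door_pocket','tare_key_top','power_key_top'):
        print(n,[(np.round(d['at']),round(d['confidence'],2)) for d in ctrl.tip_of(c,n)[:2]])
E
```

```text
t: 3.08
tcp_pos: [632.5, -77.8, 201.2]
tool_rot: [0.452, 3.108, 0.0]
wrist_force: [-0.0, -0.7, 1.0]
width: -0.2
t 3.075 tcp [632.5 -77.8 201.2] F [-0.  -0.7  1. ] w -0.21667919243148542
tool axes (cols)
 [[-0.959  0.285  0.001]
 [ 0.285  0.959  0.   ]
 [-0.001  0.    -1.   ]]
(633, -81, 170) [-1.4 -3.  31.2]
balance [(array([608., -72.,   0.]), 0.8), (array([619.,  80.,  -3.]), 0.66)]
door_pocket [(array([631., -76., 139.]), 0.69)]
tare_key_top [(array([455., -91.,  33.]), 0.38)]
power_key_top [(array([491.,  31.,  34.]), 0.47)]
balance [(array([606., -70.,  -2.]), 0.66), (array([ 446., -382.,    6.]), 0.63)]
door_pocket [(array([629., -81., 140.]), 0.86)]
tare_key_top [(array([462., -92.,  36.]), 0.59)]
power_key_top [(array([495.,  30.,  36.]), 0.36), (array([460., -93.,  34.]), 0.33)]
```

View pics/top1.png

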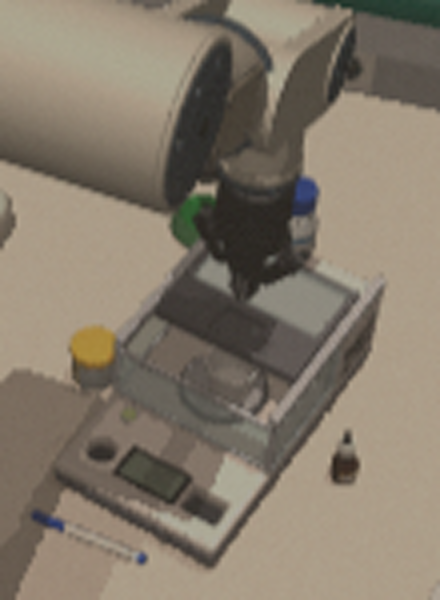

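View pics/side1.png

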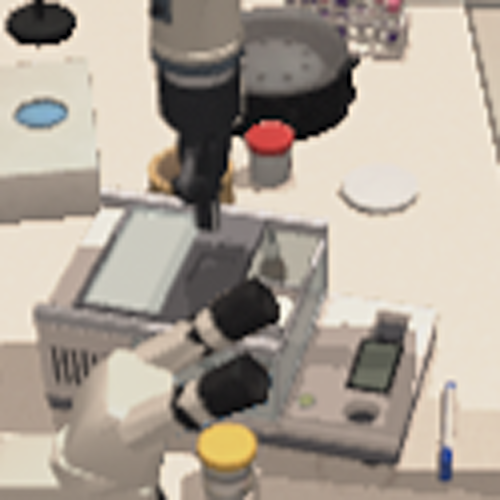

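```bash
python3 -m inch '[[[0,0,-0.003],[1,-1.5,20],0],[[0,0,-0.003],[1,-1.5,36],0],[[0,0,-0.003],[1,-1.5,37],0],[[0,0,-0.003],[1,-1.5,37],0]]'; python3 - <<'E'
from h import *
import cv2
for c,b in(('top',(310,400,150,220)),('side',(250,340,125,195))):
    im=ctrl.read_camera(c);cv2.imwrite(f'pics/{c}2.png',cv2.resize(im[b[2]:b[3],b[0]:b[1]],None,fx=8,fy=8,interpolation=cv2.INTER_CUBIC))
    for n in('door_pocket',):
        print(n,[(np.round(d['at']),round(d['confidence'],2)) for d in ctrl.tip_of(c,n)[:2]])
s=ctrl.read_state();p=s['tcp_pos']-[0,0,17]
for c,b in(('top',(310,150)),('side',(250,125))): print(s['tcp_pos'],(proj(c,p)-b)*8,(proj(c,[631,-79,140])-b)*8)
E
```

```text
t: 4.08
tcp_pos: [631.4, -80.0, 163.4]
tool_rot: [0.449, 3.109, -0.0]
wrist_force: [0.7, -0.1, 0.2]
width: -0.0
door_pocket [(array([630., -73., 139.]), 0.78), (array([440., 491.,  -1.]), 0.32)]
door_pocket [(array([629., -82., 139.]), 0.63)]
[631.59475168 -80.04438033 163.92141333] [394.98766609 234.38290459] [391.7585519  243.11964156]
[631.59475168 -80.04438033 163.92141333] [338.18134308 273.68083586] [340.10172075 286.46279997]
```

View pics/top2.png

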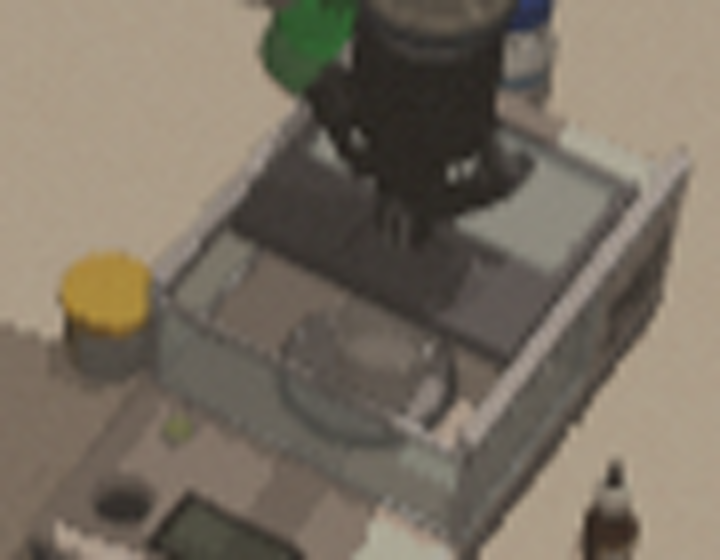

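View pics/side2.png

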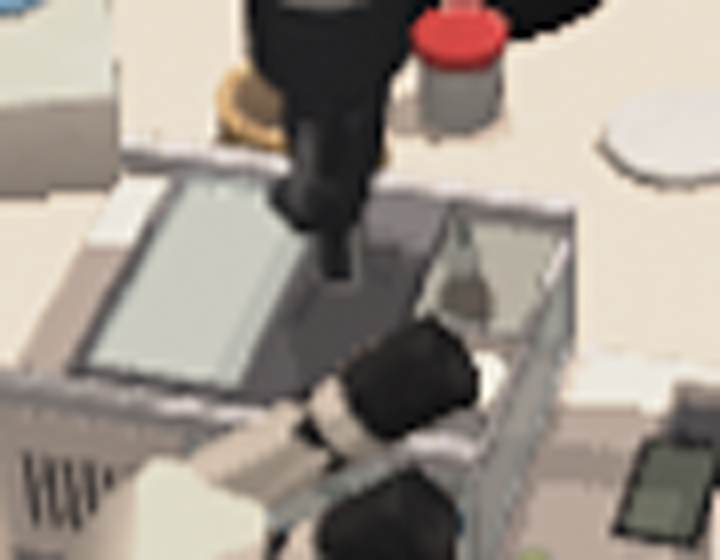

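```bash
python3 -c "
from h import *
print(ray('side',293.3,162.3,140),ray('top',359.6,180.7,140))
T=lambda u,v:ray('top',300+u/5.4-.4,140+v/5.4-.4,140)
S=lambda u,v:ray('side',240+u/6-.4,135+v/6-.4,140)
print('door front corners',T(210,205),T(385,293));print([S(*p) for p in((303,140),(355,150),(288,183))]);print([T(*p) for p in((312,195),(360,220),(288,225))])
rel([(629.5,-80,150)])"
```

```text
[628.00962836 -69.73336108 140.        ] [630.16193701 -81.97381297 140.        ]
door front corners [619.32206565   8.12241369 140.        ] [ 575.65540782 -144.21268449  140.        ]
[array([640.2735736 , -97.24082987, 140.        ]), array([607.09637196, -85.26976606, 140.        ]), array([649.48208632, -53.87351838, 140.        ])]
[array([654.20158539, -66.03377054, 140.        ]), array([ 640.81243612, -108.47139593,  140.        ]), array([618.42435397, -55.81629016, 140.        ])]
t 4.275 tcp [631.6 -80.  163.9] F [-0.5 -0.1  0.6] w -0.25089097516160946
tool axes (cols)
 [[-0.959  0.283  0.001]
 [ 0.283  0.959 -0.   ]
 [-0.001  0.    -1.   ]]
(629.5, -80, 150) [ 2.  -0.6 13.9]
```

```bash
python3 -m inch '[[[0,0,0],[2,1.5,4],0],[[0,0,0],[2,1.5,8],0],[[0,0,0],[2,1.5,8],0],[[0,0,0],[2,1.5,10],0],[[0,0,0],[2,1.5,10],0]]'; python3 -m inch '[[[0,0,0],[0,0,2],0],[[0,0,0],[0,0,4],0],[[0,0,0],[0,0,4],0]]'
```

```text
t: 4.9
tcp_pos: [629.6, -78.0, 153.1]
tool_rot: [-0.449, -3.109, 0.0]
wrist_force: [0.1, -0.3, -0.4]
width: 0.1
t: 5.28
tcp_pos: [629.5, -78.0, 149.0]
tool_rot: [-0.449, -3.109, -0.0]
wrist_force: [-0.4, 0.5, 0.3]
width: -0.2
```

```bash
python3 -m inch '[[[0,0,0],[5,0,0],0],[[0,0,0],[10,0,0],0],[[0,0,0],[15,0,0],0],[[0,0,0],[20,0,0],0],[[0,0,0],[25,0,0],0]]';python3 -m inch '[[[0,0,0],[4,0,0],0],[[0,0,0],[8,0,0],0],[[0,0,0],[12,0,0],0],[[0,0,0],[16,0,0],0],[[0,0,0],[20,0,0],0],[[0,0,0],[20,0,0],0]]'; python3 - <<'E'
from h import *
import cv2
for c,b in(('top',(310,400,150,220)),('side',(250,340,125,195))):
    im=ctrl.read_camera(c);cv2.imwrite(f'pics/{c}3.png',cv2.resize(im[b[2]:b[3],b[0]:b[1]],None,fx=8,fy=8,interpolation=cv2.INTER_CUBIC))
E
```

```text
t: 5.9
tcp_pos: [605.4, -70.9, 149.3]
tool_rot: [0.449, 3.109, -0.0]
wrist_force: [0.8, -1.2, -1.3]
width: 0.0
t: 6.65
tcp_pos: [586.0, -65.1, 149.3]
tool_rot: [-0.449, -3.109, -0.0]
wrist_force: [-0.4, 0.3, 0.2]
width: 0.3
```

View pics/top3.png

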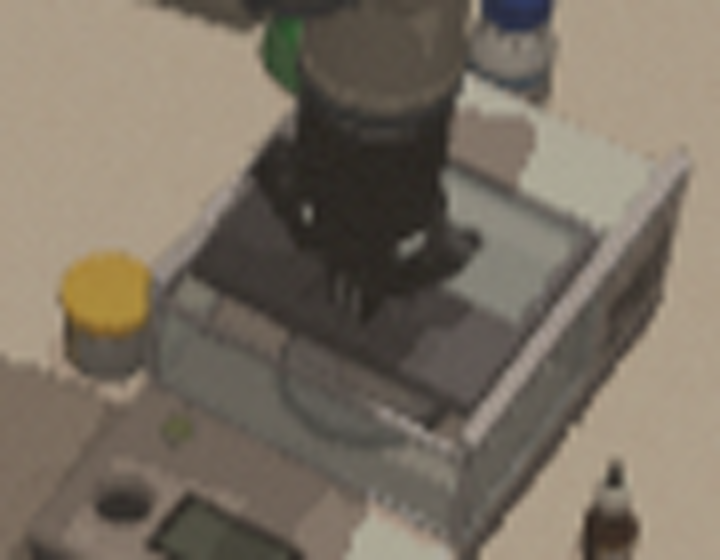

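```bash
python3 -m inch '[[[0,0,0],[3,0,0],0],[[0,0,0],[6,0,0],0],[[0,0,0],[9,0,0],0],[[0,0,0],[12,0,0],0],[[0,0,0],[15,0,0],0],[[0,0,0],[18,0,0],0]]';python3 -m inch '[[[0,0,0],[1.5,0,0],0],[[0,0,0],[3,0,0],0],[[0,0,0],[4,0,0],0]]'
```

```text
t: 7.5
tcp_pos: [569.1, -60.1, 149.3]
tool_rot: [0.449, 3.109, 0.0]
wrist_force: [1.8, 0.4, -0.1]
width: -0.4
t: 7.88
tcp_pos: [565.4, -59.0, 149.3]
tool_rot: [0.449, 3.109, 0.0]
wrist_force: [0.9, -0.8, 0.1]
width: 0.0
```

```bash
python3 -m inch '[[[0,0,0],[1,0,0],0],[[0,0,0],[2,0,0],0],[[0,0,0],[3,0,0],0]]'
```

```text
t: 8.25
tcp_pos: [564.1, -58.6, 149.5]
tool_rot: [0.448, 3.106, -0.001]
wrist_force: [9.7, -2.9, -7.1]
width: -0.1
```

```bash
python3 -m inch '[[[0,0,0],[0.7,0,0],0],[[0,0,0],[0.7,0,0],0]]'; python3 - <<'E'
from h import *
import cv2
for c,b in(('top',(310,400,150,220)),('side',(250,340,125,195))):
    im=ctrl.read_camera(c);cv2.imwrite(f'pics/{c}4.png',cv2.resize(im[b[2]:b[3],b[0]:b[1]],None,fx=8,fy=8,interpolation=cv2.INTER_CUBIC))
E
```

```text
t: 8.5
tcp_pos: [564.1, -58.6, 149.5]
tool_rot: [0.448, 3.104, -0.001]
wrist_force: [10.7, -2.7, -7.6]
width: 0.2
```

View pics/top4.png

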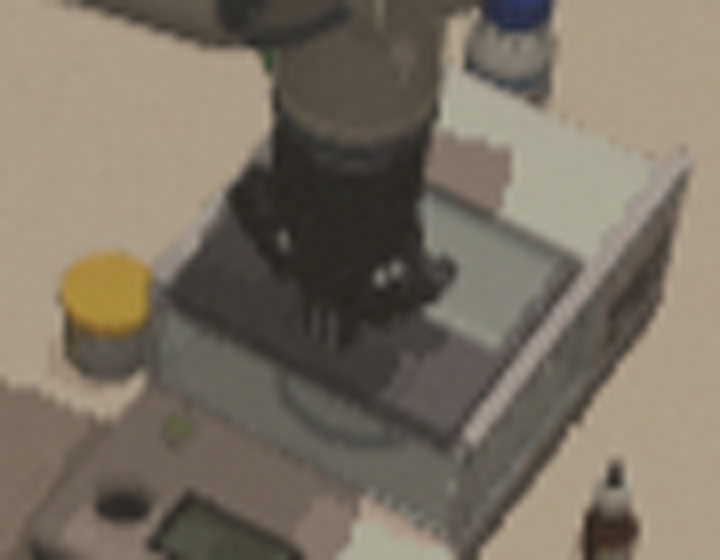

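```bash
python3 -m inch '[[[0,0,0],[-4,0,0],0],[[0,0,0],[-7,0,0],0],[[0,0,0],[-7,0,0],0]]';  python3 -m inch '[[[0,0,0],[0,0,-4],0],[[0,0,0],[0,0,-15],0],[[0,0,0],[0,0,-40],0],[[0,0,0],[20,-15,-60],0],[[0,0,0],[60,-40,-60],0],[[0,0,0],[95,-62,-60],0],[[0,0,0],[95,-62,-60],0],[[0,0,0],[95,-62,-60],0]]'; python3 - <<'E'
from h import *
import cv2
rel([(458.3,-92.1,100)],-.286)
for c,b in(('top',(300,400,150,240)),('side',(250,370,125,215))):
    im=ctrl.read_camera(c);cv2.imwrite(f'pics/{c}5.png',cv2.resize(im[b[2]:b[3],b[0]:b[1]],None,fx=6.5,fy=6.5,interpolation=cv2.INTER_CUBIC))
    for n in('tare_key_top','door_pocket','balance'):
        print(n,[(np.round(d['at']),round(d['confidence'],2)) for d in ctrl.tip_of(c,n)[:2]])
E
```

```text
t: 8.98
tcp_pos: [568.4, -60.0, 149.1]
tool_rot: [-0.449, -3.109, -0.0]
wrist_force: [-1.4, 0.3, 0.3]
width: 0.1
t: 9.98
tcp_pos: [461.0, -92.7, 210.2]
tool_rot: [0.449, 3.107, 0.0]
wrist_force: [0.9, 0.4, 0.2]
width: -0.1
t 9.975 tcp [461.  -92.7 210.2] F [0.9 0.4 0.2] w -0.13484915576033535
tool axes (cols)
 [[-0.959  0.283  0.002]
 [ 0.283  0.959 -0.   ]
 [-0.002  0.    -1.   ]]
(458.3, -92.1, 100) [  3.   -0.2 110.2]
turn [ 3.00e-03 -1.00e-03  3.14e+00]
turn [ 0.     0.002 -0.001]
tare_key_top [(array([442., 491.,  -2.]), 0.65), (array([454., -92.,  35.]), 0.47)]
door_pocket [(array([574., -57., 138.]), 0.63)]
balance [(array([606., -69.,  -0.]), 0.91), (array([456., -90.,  33.]), 0.49)]
tare_key_top []
door_pocket [(array([571., -63., 139.]), 0.91)]
balance [(array([600., -68.,   0.]), 0.82)]
```

View pics/top5.png

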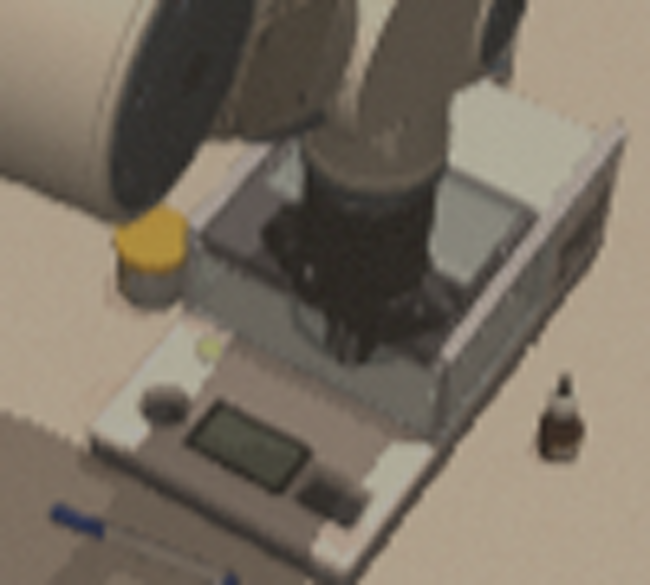

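View pics/side5.png

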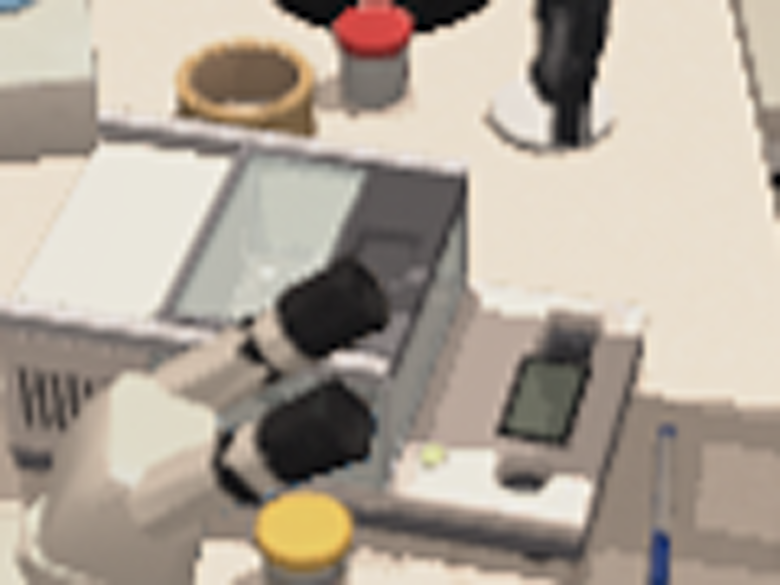

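```bash
python3 -m inch '[[[0,0,0],[3,0,40],0],[[0,0,0],[3,0,80],0],[[0,0,0],[3,0,115],0],[[0,0,0],[3,0,134],0],[[0,0,0],[3,0,134],0],[[0,0,0],[3,0,134],0]]'; python3 - <<'E'
from h import *
import cv2
rel([(458.3,-92.1,67)],-.286)
s=ctrl.read_state()
for c,b in(('top',(310,380,180,240)),('side',(300,370,160,220))):
    im=ctrl.read_camera(c);cv2.imwrite(f'pics/{c}6.png',cv2.resize(im[b[2]:b[3],b[0]:b[1]],None,fx=10,fy=10,interpolation=cv2.INTER_CUBIC))
    print((proj(c,s['tcp_pos']-[0,0,17])-[b[0],b[2]])*10)
    q=(603,-70,-.286);print([((proj(c,W(q,(-132+a,-62+d,48)))-[b[0],b[2]])*10).round() for a,d in((17,23),(17,-23),(-17,-23),(-17,23))])
E
```

```text
t: 11.12
tcp_pos: [457.6, -91.8, 75.9]
tool_rot: [0.449, 3.109, -0.0]
wrist_force: [-0.2, -0.5, -0.5]
width: -0.2
t 11.125 tcp [457.6 -91.8  75.9] F [-0.2 -0.5 -0.5] w -0.2013718571067239
tool axes (cols)
 [[-0.959  0.283  0.001]
 [ 0.283  0.959 -0.   ]
 [-0.001  0.    -1.   ]]
(458.3, -92.1, 67) [-0.7 -0.1  8.9]
turn [ 1.000e-03 -0.000e+00  3.141e+00]
turn [ 0.     0.001 -0.001]
[400.7176357  441.22995598]
[array([375., 401.]), array([469., 452.]), array([427., 508.]), array([333., 456.])]
[370.26563711 135.1483185 ]
[array([312., 185.]), array([337., 113.]), array([419., 126.]), array([396., 199.])]
```

View pics/top6.png

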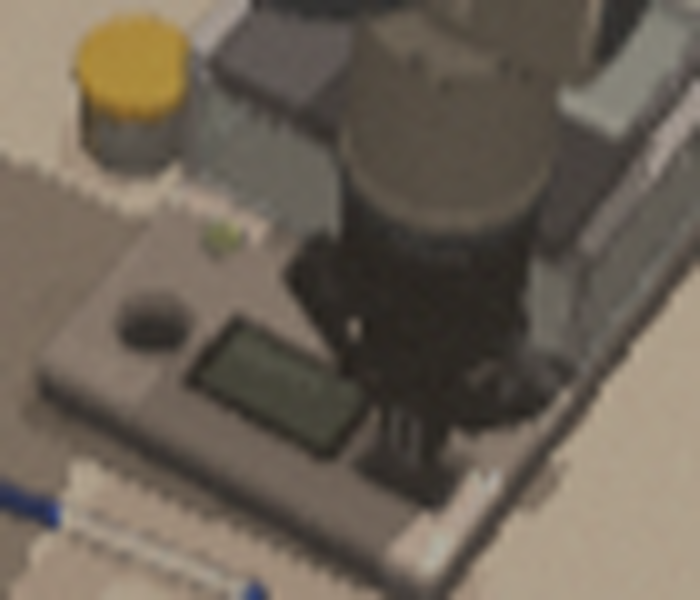

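View pics/side6.png

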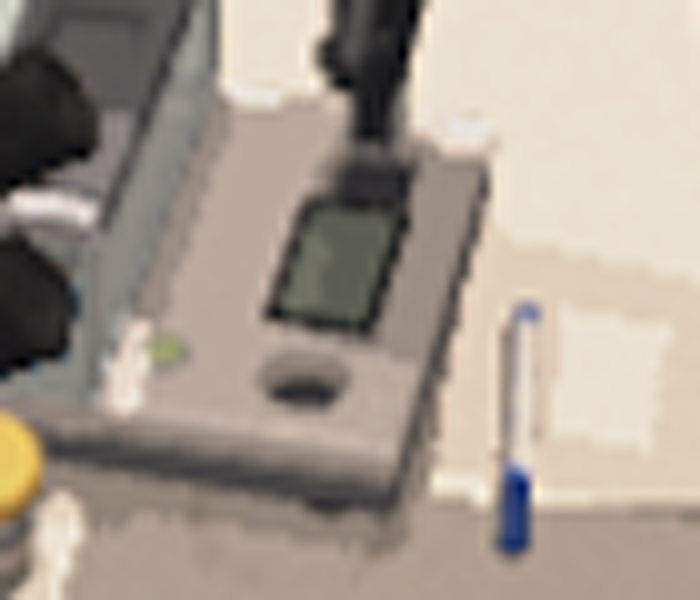

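```bash
python3 -m inch '[[[0,0,0],[-0.5,0,4],0],[[0,0,0],[-0.5,0,8],0],[[0,0,0],[-0.5,0,12],0],[[0,0,0],[-0.5,0,12],0]]'; python3 -m inch '[[[0,0,0],[0,0,2],0],[[0,0,0],[0,0,4],0],[[0,0,0],[0,0,4],0]]'
```

```text
t: 11.72
tcp_pos: [457.2, -91.8, 62.9]
tool_rot: [-0.449, -3.109, -0.0]
wrist_force: [-0.8, -0.3, 1.6]
width: 0.2
t: 12.1
tcp_pos: [457.5, -91.9, 59.2]
tool_rot: [-0.449, -3.109, -0.0]
wrist_force: [0.3, 0.1, 0.0]
width: -0.2
```

```bash
python3 -m inch '[[[0,0,0],[0,0,3],0],[[0,0,0],[0,0,5],0],[[0,0,0],[0,0,5],0]]'; python3 -m inch '[[[0,0,0],[0,0,1.5],0],[[0,0,0],[0,0,3],0],[[0,0,0],[0,0,3],0]]';python3 -m inch '[[[0,0,0],[0,0,1],0],[[0,0,0],[0,0,2],0],[[0,0,0],[0,0,2],0]]'
```

```text
t: 12.48
tcp_pos: [457.4, -91.8, 54.1]
tool_rot: [-0.449, -3.109, 0.0]
wrist_force: [-0.5, 0.4, -0.5]
width: 0.4
t: 12.85
tcp_pos: [457.6, -91.9, 51.3]
tool_rot: [0.449, 3.109, -0.0]
wrist_force: [-0.3, 0.2, 3.1]
width: 0.1
t: 13.22
tcp_pos: [457.6, -91.9, 49.3]
tool_rot: [0.449, 3.109, -0.0]
wrist_force: [-0.6, 0.2, 3.8]
width: 0.1
```

```bash
python3 -m inch '[[[0,0,0],[0,0,0.7],0],[[0,0,0],[0,0,1.2],0],[[0,0,0],[0,0,1.2],0]]'
```

```text
t: 13.6
tcp_pos: [457.6, -91.9, 48.8]
tool_rot: [0.449, 3.109, -0.0]
wrist_force: [-3.5, -0.1, 17.2]
width: -0.1
```

```bash
python3 -m inch '[[[0,0,0],[0,0,0],0],[[0,0,0],[0,0,-2],0],[[0,0,0],[0,0,-6],0],[[0,0,0],[0,0,-12],0],[[0,0,0],[0,0,-30],0],[[0,0,0],[0,0,-80],0],[[0,0,0],[0,0,-130],0],[[0,0,0],[30,0,-180],0],[[0,0,0],[80,30,-200],0],[[0,0,0],[80,30,-200],0],[[0,0,0],[80,30,-200],0]]'; python3 - <<'E'
from h import *
import cv2
rel([])
for c,b in(('top',(300,410,140,250)),('side',(240,365,135,220))):
    im=ctrl.read_camera(c);cv2.imwrite(f'pics/{c}7.png',cv2.resize(im[b[2]:b[3],b[0]:b[1]],None,fx=5.4,fy=5.4,interpolation=cv2.INTER_CUBIC))
    for n in('tare_key_top','door_pocket','crucible'):
        print(n,[(np.round(d['at']),round(d['confidence'],2)) for d in ctrl.tip_of(c,n)[:2]])
E
```

```text
t: 14.98
tcp_pos: [389.4, -40.5, 248.3]
tool_rot: [0.448, 3.108, -0.0]
wrist_force: [0.7, 0.2, 0.3]
width: -0.1
t 14.975 tcp [389.4 -40.5 248.3] F [0.7 0.2 0.3] w -0.09112415073721825
tool axes (cols)
 [[-0.959  0.282  0.001]
 [ 0.282  0.959 -0.   ]
 [-0.001  0.    -1.   ]]
tare_key_top [(array([456., -90.,  34.]), 0.38)]
door_pocket [(array([574., -56., 139.]), 0.63)]
crucible [(array([455., -89.,  37.]), 0.53)]
tare_key_top [(array([ 446., -385.,    3.]), 0.6), (array([464., -92.,  37.]), 0.43)]
door_pocket [(array([570., -62., 140.]), 0.89)]
crucible [(array([407.,  20.,  -0.]), 0.19)]
```

View pics/top7.png

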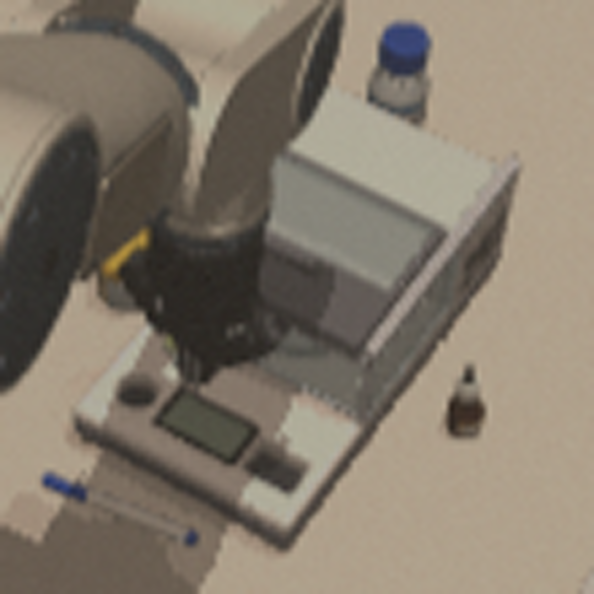

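View pics/side7.png

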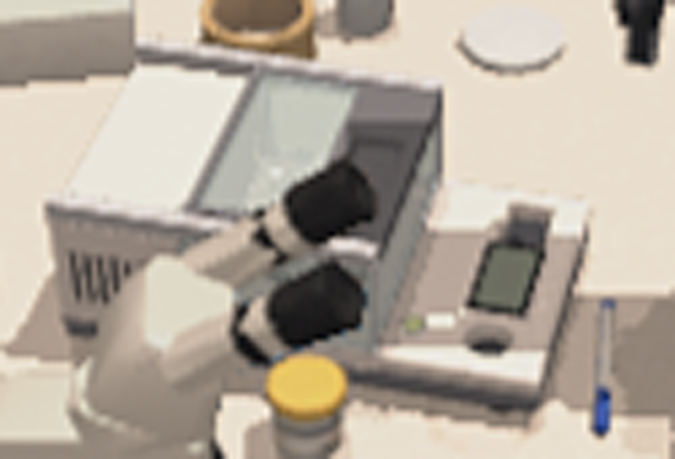

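The pictures show the glass top flush with the shield's front (top view about (310,335), side view about (430,100)). The key well is clear, and the pen, cup and dropper are where they were. I'm handing in.

```bash
python3 -c "
from rig import ctrl
print(ctrl.hand_in())"
```

```text
the job is handed in; nothing more can be done
None
```

I shut the sliding top, pressed the tare key down once and let it up, then lifted the arm clear and handed the job in at about 15 s of the 38 s allowed.

- **Sliding top:** I pushed it with the closed fingertips in the pocket until it met the end stop, where the force rose to about 11 N and the arm stopped moving. The last pictures show it flush with the front. The networks put the pocket at (570–574, −56 to −62) mm, against about (571, −61) mm expected when shut.
- **Tare key:** The force was 3 to 4 N as the key went down, then 17 N at the stop with the fingertips at about z = 32 mm, which matches fully pressed. After lifting, the networks place the key face at z = 34 to 37 mm; 36 mm is released.
- **Everything else:** The fingertips never went into the on/off key's well. In the last pictures the pen, cup and dropper stand where they did.
- **Checks that disagreed or were missing:**
  - The two cameras differed by up to about 10 mm in y, so I relied on averages and on where the fingers touched.
  - The final network look for the crucible only gave false hits. I could not confirm its position, though nothing went inside the shield.
  - I did not zoom in on the timer, coverslip box or petri dish at the end.

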